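# Fill the jar crate and press its label holder home

### The arm

A 7-joint arm with a two-finger parallel gripper is mounted at the origin on the work surface. World frame = base frame: x ahead of the robot, y to its left, z up, the work surface at z = 0. Lengths are in m, angles in degrees, forces in N, time in s.
With the tool pointing down it reaches from about 0.35 to 0.9 m from the base axis. Payload 8.1 kg.
Tool frame: the origin (TCP) lies on the front face of the gripper's body, between the roots of the fingers; the fingertips stand 73 mm ahead of it and the grasp point (between the pads) lies 54 mm ahead of it (ctrl.grasp_offset is the distance from the TCP to the grasp point, in m); y points along the fingers, x is the direction in which the jaws open and shut, and the axes are right-handed (so a half turn about y gives the same grasp; the last joint's range is limited). The gripper opens to 85 mm and grips with 20 to 120 N. Pads are 22 mm wide; open, the fingers measure 114 mm over their backs; the gripper's body (76 mm by 85 mm) begins 54 mm behind the grasp point. The pads swing forward as they close: fully open they stand 13 mm farther back than shut.
Start: joints at [69.351, 24.895, 1.432, 90.138, -0.665, 64.973, -4.303], TCP at [0.159, -0.604, 0.304] pointing down, gripper open.
Joint ranges: [-149.89, 149.89], [-25.12, 119.58], [-72.63, 75.52], [4.76, 147.25], [-75.54, 255.54], [6.69, 114.76], [-157.13, 157.13]. Speed limits (degrees/s): [127.2, 127.2, 172.46, 172.46, 180, 180, 180].

### API

Orientations are given as a 3x3 rotation matrix whose columns are the frame's x, y, z axes.
In Python, from rig import ctrl gives the robot as it stands.
- The arm moves only by the tool carry_out, never from a script. Its argument "targets" is a list that holds one entry, the list of rows, each a list of 5 numbers: the opening, from 0 (shut) to 1 (fully open), then the shift along the tool's x, y, z in m, then the turn about the tool's y in rad. A call has 1 to 8 rows; each row is the pose to reach, as a shift and turn from the pose commanded when the call began, along the tool's axes at that moment; what a row does not reach only later rows make up. A row lasts 1/8 s, in which the tool goes at most 62.5 mm and 10.7 degrees, less where a joint would pass 70% of its speed; a pose out of reach is approached as far as the arm can. A call with a gripper value outside its range is refused whole. The fingers move at their own pace and stop on an object; "grip_force" is the grip in N (left out, the last holds). Time passes only in rows, so rows that repeat a pose let the fingers close. It gives the time, the measured TCP pose, the force and the opening at its end, in the units of the state.
- ctrl.get_state(): the state, without advancing time (a new reading comes with each control period).
- ctrl.capture(name): name is "side" or "top"; returns the picture (480x640x3 uint8, red, green, blue); there is no depth.
- ctrl.calibration(name): a dict with "fovy" (degrees; the focal length in pixels is half the picture's height over the tangent of half this angle, whatever the lens; pixels are square), "cx", "cy" (the principal point, pixels), "view" (4x4, takes a point from world to camera coordinates). Camera axes: x right, y down, z forward; pixel columns grow to the right and rows downward; lengths in m; the calibration is good to about 2 mm. A picture is of the moment at which its call begins. calibration takes no time and is no camera call.
- ctrl.job_done(): hands the job in, once; it reports no verdict.
Trained networks look in the newest picture that a camera, given by its name, has taken for a name from the list of things; names that differ only in an ending like _2 or _b are one class to them, and where a whole thing is asked for, a point or a joint stands for the part that bears it (a point fixed in the world has none). Each returns a list of dicts, best first, with "score" (0 to 1); they miss things now and then, are a little off and sometimes report something else, mostly with a low value. They report only what shows in the picture. A call takes as long as a camera call.
- ctrl.outline_of(camera, query): "mask" (480x640 bool, what is visible of it).
- ctrl.tip_of(camera, query): "at" ([x, y, z] in m, in world coordinates, good to about 4 mm: a listed point, or the origin of a listed thing).
The state is a dict: "clock": time; "q": joint angles; "qvel": joint speeds; "joint_efforts": joint torques, N m; "position": TCP position; "eef_rot": TCP orientation; "wrist_force": force on the tool from outside, world axes, zero at the start; "ft_torque": the same for the moment, N m; "opening": opening from 0.0 (shut) to 1.0 (fully open).
Only numpy, scipy, OpenCV 4.12 (cv2) and the standard library are available. Lean on these libraries where they do the work, as an engineer would, in place of code of your own. Each camera call takes 0.05 s, during which the arm holds its last target. There are 200 camera calls.

### The job

Stand the two loose jars upright in the two empty cells of the wooden crate, one in each, and let go of them. Then lift the label holder out of its wooden block and push it straight down behind the sprung lip on the crate's far side, card facing out, until it sits fully home on the ledge. Finish there still holding it, pressing it down on the ledge with a light, steady push while I pin it; do not knock over or shove aside anything else.

Things in the scene. Friction and masses are not known exactly. Their poses are not given: they have to be found in the camera images.
- crate: wooden crate fixed to the bench, 86 mm (its x) by 314 mm (its y), walls 50 mm high, 8 mm thick, floor 8 mm thick, with a row of four open cells along its y, each 70 x 70 mm inside, 76 mm apart; dividers 46 mm high. Origin: centre of its underside. Its +x face, turned away from the robot, carries an aluminium label pocket in the middle. Up to 0.2 rad askew.
- cell0 (a point): centre of the floor of the end cell on the crate's -y side, 8 mm above the bench; holds a jar already.
- cell1 (a point): centre of the floor of the second cell from the -y end; empty at the start.
- cell2 (a point): centre of the floor of the third cell; holds a jar already.
- cell3 (a point): centre of the floor of the end cell on the +y side; empty at the start.
- label_seat (a point): where the middle of the label holder's bottom edge (its origin) lies when home: on the ledge, 14 mm above the bench, 2.5 mm out from the crate's +x face, which is the pocket's back wall (top 50 mm above the bench). Axes are the crate's: x out of the face, z up. Two cheeks 44 mm high leave 96 mm between them, so the 90 mm holder has 3 mm to spare at each end.
- ledge: aluminium ledge that closes the pocket's bottom, 14 mm deep (x), 102 mm long (y), 4 mm thick, rigid; its top is 14 mm above the bench. Origin at its middle.
- spring_lip (a joint): hinge of the pocket's smooth sprung lip (88 mm wide) along its foot, rad: 0 at rest, about 0.11 with the holder in, limit 0.35. At rest it leans in to a 3 mm throat against the crate wall, 18 mm above the ledge, then flares to a mouth 10 mm wide, 38 mm above the ledge. Pushing the holder down takes up to some 4 to 8 N as its edge passes the throat, then 1 to 3 N until it stops hard on the ledge.
- label_holder: stiff plastic label holder, an upright plate, 50 g: 90 mm wide (its y), 105 mm tall, blade 5 mm thick (its x), its bottom edge and bottom corners rounded (2.5 mm). A blank paper card shows on its +x side. Origin: middle of its bottom edge, z up. It starts standing in the card block, bottom edge 8 mm above the bench, card side away from the robot (yaw within 0.35 rad).
- holder_grip (a point): middle of the label holder's grip bar, on its centre plane, 94 mm above its bottom edge. The bar runs along the top of the holder: 90 mm long (y), 10 mm thick (x), from 80 to 105 mm above its bottom edge.
- card_side (a point): point on the card side of the grip bar, 5 mm out along the holder's +x from its centre plane, 92.5 mm above its bottom edge; it must face the crate's +x.
- card_block: fixed wooden block, 50 (x) by 120 mm (y), 30 mm high, with one upright slot 7 mm wide (x), 96 mm long (y) and 22 mm deep, in which the label holder stands. Origin at the centre of its underside.
- jar_a: loose jar standing on the bench: closed round screw-top jar, 90 mm tall, about 200 g, clear with a paper band: straight body 48 mm in diameter up to 60 mm, shoulder and 39 mm neck, white cap 43 mm in diameter from 74 to 90 mm above its underside. Origin at the centre of its underside, z up its axis.
- jar_b: the other loose jar on the bench, the same: closed round screw-top jar, 90 mm tall, about 200 g, clear with a paper band: straight body 48 mm in diameter up to 60 mm, shoulder and 39 mm neck, white cap 43 mm in diameter from 74 to 90 mm above its underside. Origin at the centre of its underside, z up its axis.
- crate_jar_0: jar of the same kind, already in cell0; leave it there.
- crate_jar_2: jar of the same kind, already in cell2; leave it there.
- bird: white bisque bird figure, about 80 mm long, 72 mm tall, standing among the jars; leave alone. Origin at the centre of its foot.
- cup: grey cup without handle, 64 mm wide, 55 mm tall, near the card block; leave alone. Origin at the centre of its underside.
- dish: small white dish, 110 mm wide, 18 mm high; leave alone. Origin at the centre of its underside.
- brush: paint brush lying on the bench, 190 mm long; leave alone.

How it is judged (in metres and radians):
On the way:
1. each of the two loose jars stands upright on the floor of its own empty cell, released (((horizontal distance between jar_a and cell1 below 0.02 m and z of jar_a in the frame of cell1 below 0.006 m and angle between each of jar_a, jar_b's own z axis and vertical below 0.1 rad and horizontal distance between jar_b and cell3 below 0.02 m and z of jar_b in the frame of cell3 below 0.006 m) or (horizontal distance between jar_a and cell3 below 0.02 m and z of jar_a in the frame of cell3 below 0.006 m and angle between each of jar_a, jar_b's own z axis and vertical below 0.1 rad and horizontal distance between jar_b and cell1 below 0.02 m and z of jar_b in the frame of cell1 below 0.006 m)) and contact force between the fingers and jar_a below 0.1 N and contact force between the fingers and jar_b below 0.1 N), for 0.2 s.
At the end, for the whole second after the job is handed in: Loose jars upright (0.1 rad) on the floors of cell1 and cell3, one each, untouched; holder within 3 mm of the ledge, 4 mm across and 6 mm along its seat, square within 0.08 rad, card side out, at rest, still held by the fingers (over 2 N) and pressed on the ledge with 3 to 30 N (((horizontal distance between jar_a and cell1 below 0.02 m and z of jar_a in the frame of cell1 below 0.006 m and angle between each of jar_a, jar_b's own z axis and vertical below 0.1 rad and horizontal distance between jar_b and cell3 below 0.02 m and z of jar_b in the frame of cell3 below 0.006 m) or (horizontal distance between jar_a and cell3 below 0.02 m and z of jar_a in the frame of cell3 below 0.006 m and angle between each of jar_a, jar_b's own z axis and vertical below 0.1 rad and horizontal distance between jar_b and cell1 below 0.02 m and z of jar_b in the frame of cell1 below 0.006 m)) and z of label_holder in the frame of label_seat between -0.004 and 0.003 m and x of label_holder in the frame of label_seat between -0.004 and 0.004 m and y of label_holder in the frame of label_seat between -0.006 and 0.006 m and angle between the z axis of label_holder and the z axis of crate, either way round below 0.08 rad and angle between the x axis of label_holder and the x axis of crate, either way round below 0.08 rad and x of card_side in the frame of label_seat above 0 m and contact force between label_holder and ledge between 3 and 30 N and contact force between the fingers and label_holder above 2 N and linear speed of label_holder below 0.02 m/s and contact force between the arm and jar_a below 0.2 N and contact force between the arm and jar_b below 0.2 N); the arm keeps its last pose, push and grip.
It fails at once if a jar already in the crate is pulled out or knocked over (distance of any of crate_jar_0, crate_jar_2 from where it was at the start of the episode above 0.035 m or angle between any of crate_jar_0, crate_jar_2's own z axis and vertical above 0.4 rad).
It fails at once if the bird, cup, dish or brush is shoved aside by more than 3 cm (distance of any of bird, cup, dish, brush from where it was at the start of the episode above 0.03 m).
It fails at once if the bird or the cup is knocked over (angle between any of bird, cup's own z axis and vertical above 0.5 rad).
It fails at once if the label holder is rammed on to the ledge with more than 45 N (contact force between label_holder and ledge above 45 N).
It also fails if it takes over 72 s, if anything falls off the work surface, if the arm or the gripper's body presses on something with over 40 N, if the wrist force passes 120 N, or if a joint passes its speed limit or range.

## Working session

There is one attempt and no reset: what is moved stays moved. The work goes in short steps, Python scripts to look and compute and a tool call to move; the robot and the scene stay as the last step left them, time stands still between calls to the robot, and variables do not carry over. Pictures are saved under pics/ and viewed, about 8 in all and at most 12, crops included, and the job is handed in when it is done.

Besides the shell and the picture viewer there is one more tool, called after "Request:" by a JSON object that holds its "op" and its "data". carry_out: Moves the arm, as the interface text tells. Its arguments: {"type":"object","properties":{"targets":{"type":"array","items":{"type":"array","items":{"type":"array","items":{"type":"number"}}}},"grip_force":{"type":"number"}},"required":["targets"]}

```bash
mkdir -p pics; ls; cat > h.py <<'E'
import numpy as np,cv2
from rig import ctrl
def snap(c,n=None):
    im=np.array(ctrl.capture(c))
    if n: cv2.imwrite('pics/'+n,im[:,:,::-1])
    return im
def proj(c,P):
    k=ctrl.calibration(c);f=240/np.tan(np.radians(k['fovy'])/2)
    p=np.c_[np.atleast_2d(P),np.ones(len(np.atleast_2d(P)))]@np.array(k['view']).T
    return np.c_[f*p[:,0]/p[:,2]+k['cx'],f*p[:,1]/p[:,2]+k['cy']]
def ray(c,uv,z):
    "world points at height z seen at pixels uv"
    k=ctrl.calibration(c);f=240/np.tan(np.radians(k['fovy'])/2);V=np.array(k['view'])
    uv=np.atleast_2d(uv).astype(float);d=np.c_[(uv[:,0]-k['cx'])/f,(uv[:,1]-k['cy'])/f,np.ones(len(uv))]@V[:3,:3]
    o=-V[:3,:3].T@V[:3,3];return o+d*((z-o[2])/d[:,2])[:,None]
E
python3 - <<'E'
from h import *
np.set_printoptions(precision=4,suppress=True)
for c in('top','side'):
    snap(c,c+'0.png');k=ctrl.calibration(c);V=np.array(k['view']);print(c,k['fovy'],-V[:3,:3].T@V[:3,3],V[2,:3])
    for q in('crate','cell1','cell3','cell0','cell2','label_seat','holder_grip','label_holder','card_block','jar_a','bird','cup','dish','brush'):
        print(q,[(np.round(r['at'],3).tolist(),round(r['score'],2)) for r in ctrl.tip_of(c,q)][:5])
s=ctrl.get_state();print(s)
E
```

```text
pics
top 44.12343024396631 [0.436  0.0278 1.1997] [ 0.1086 -0.0185 -0.9939]
crate [([0.627, -0.0, -0.0], 0.9), ([0.425, -0.291, 0.009], 0.37), ([0.632, 0.04, 0.007], 0.3), ([0.428, -0.29, -0.001], 0.2), ([0.608, -0.11, 0.006], 0.2)]
cell1 [([0.619, -0.038, 0.006], 0.88), ([0.647, 0.112, 0.006], 0.82), ([0.634, 0.036, 0.011], 0.77), ([0.607, -0.11, 0.008], 0.65)]
cell3 [([0.619, -0.038, 0.006], 0.88), ([0.647, 0.112, 0.006], 0.82), ([0.634, 0.036, 0.011], 0.77), ([0.607, -0.11, 0.008], 0.65)]
cell0 [([0.619, -0.038, 0.006], 0.88), ([0.647, 0.112, 0.006], 0.82), ([0.634, 0.036, 0.011], 0.77), ([0.607, -0.11, 0.008], 0.65)]
cell2 [([0.619, -0.038, 0.006], 0.88), ([0.647, 0.112, 0.006], 0.82), ([0.634, 0.036, 0.011], 0.77), ([0.607, -0.11, 0.008], 0.65)]
label_seat [([0.667, -0.004, 0.013], 0.67)]
holder_grip [([0.425, -0.292, 0.103], 0.82), ([0.43, -0.29, -0.001], 0.51), ([0.566, 0.435, 0.004], 0.36)]
label_holder [([0.426, -0.292, 0.008], 0.74)]
card_block [([0.426, -0.29, -0.003], 0.65)]
jar_a [([0.455, 0.256, 0.002], 0.81), ([0.441, 0.037, -0.002], 0.66), ([0.622, -0.038, 0.007], 0.4
[... 1124 characters left out ...]
 -0.004], 0.61)]
cup [([0.426, -0.099, 0.003], 0.6)]
dish [([0.679, 0.324, 0.0], 0.69)]
brush [([0.604, -0.388, 0.002], 0.6)]
{'clock': 1.5, 'q': array([69.3501, 24.8945,  1.4314, 90.1366, -0.6652, 64.9727, -4.3036]), 'qvel': array([-0.0447, -0.0578,  0.0921, -0.0619, -0.0194, -0.0785, -0.0721]), 'joint_efforts': array([  0.0001, -67.0285,   1.024 , -31.6562,   0.0155,   0.0022,
        -0.    ]), 'position': array([ 0.1593, -0.6044,  0.3039]), 'eef_rot': array([[ 0.2549,  0.    ,  0.967 ],
       [-0.967 , -0.0001,  0.2549],
       [ 0.0001, -1.    ,  0.    ]]), 'wrist_force': array([ 0.4563, -0.4055,  0.7773]), 'ft_torque': array([ 0.0308, -0.0007, -0.0546]), 'opening': 1.0047324681572105}
```

View pictures.

View pics/top0.png

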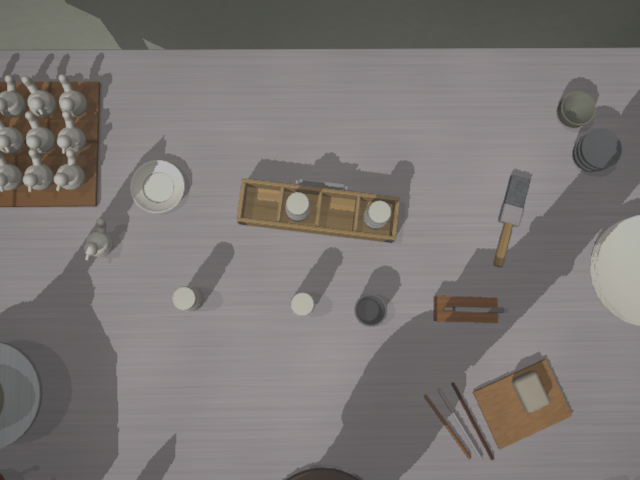

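View pics/side0.png

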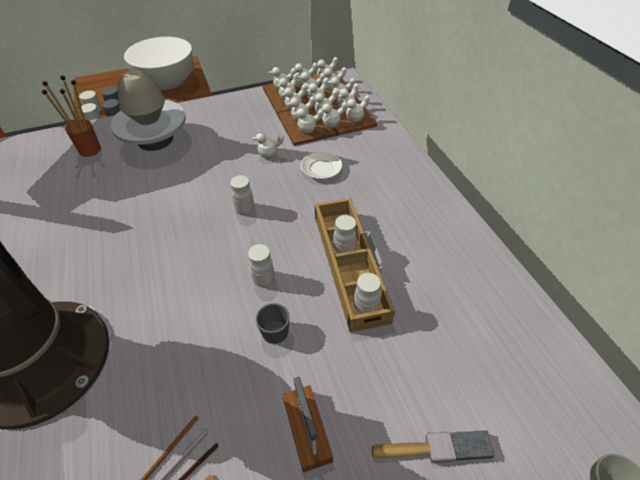

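```bash
cat >> h.py <<'E'
from scipy.optimize import minimize
from functools import reduce
def box(x,y,z0,z1): return np.array([[a,b,c] for a in(-x/2,x/2) for b in(-y/2,y/2) for c in(z0,z1)])
def cyl(r,z0,z1): t=np.linspace(0,2*np.pi,40,endpoint=False); return np.vstack([np.c_[r*np.cos(t),r*np.sin(t),0*t+z] for z in(z0,z1)])
MOD=dict(crate=[box(.086,.314,0,.05)],jar_a=[cyl(.024,0,.06),cyl(.0215,.074,.09),cyl(.0195,.06,.074)],label_holder=[box(.005,.09,0,.105),box(.01,.09,.08,.105)],card_block=[box(.05,.12,0,.03)])
def sil(c,name,p,z=0,S=4):
    m=np.zeros((480*S,640*S),np.uint8);cs,sn=np.cos(p[2]),np.sin(p[2])
    for P in MOD[name]:
        W=np.c_[cs*P[:,0]-sn*P[:,1]+p[0],sn*P[:,0]+cs*P[:,1]+p[1],P[:,2]+z]
        cv2.fillConvexPoly(m,cv2.convexHull(((proj(c,W)+.5)*S-.5).round().astype(np.int32)),1)
    return cv2.resize(m.astype(np.float32),(640,480),interpolation=cv2.INTER_AREA)
def mask(c,q,near,z):
    u=proj(c,[[*near,z]])[0];best=None
    for r in ctrl.outline_of(c,q):
        M=np.array(r['mask']);yy,xx=np.nonzero(M)
        if len(xx) and abs(xx.mean()-u[0])<15 and abs(yy.mean()-u[1])<15 and best is None: best=M.astype(np.float32)
    return best
def fit(name,p0,z=0,masks=None,yaw=True,zc=.04):
    masks=masks or {c:mask(c,name,p0[:2],z+zc) for c in('top','side')}
    out={}
    for cs in(['top'],['side'],['top','side']):
        cs=[c for c in cs if masks.get(c) is not None]
        if not cs: continue
        def cost(d):
            p=np.array(p0)+[d[0]*.01,d[1]*.01,d[2]*.1*yaw]
            return sum(1-np.minimum(a,b).sum()/np.maximum(a,b).sum() for a,b in((sil(c,name,p,z),masks[c]) for c in cs))
        r=minimize(cost,[0,0,0],method='Nelder-Mead',options=dict(initial_simplex=[[0,0,0],[.6,0,0],[0,.6,0],[0,0,.6]],maxiter=120))
        print(name,'+'.join(cs),np.round(np.array(p0)+[r.x[0]*.01,r.x[1]*.01,r.x[2]*.1*yaw],4),round(r.fun,3))
E
python3 - <<'E'
from h import *
snap('top');snap('side')
fit('crate',[.628,0,-.165],zc=.025)
fit('jar_a',[.455,.256,0],yaw=False)
fit('jar_a',[.443,.035,0],yaw=False)
fit('label_holder',[.427,-.291,0],z=.008,zc=.06)
fit('card_block',[.427,-.291,0],zc=.015)
E
```

```text
crate top [ 0.6282  0.0017 -0.1323] 0.208
crate side [ 0.6277  0.0008 -0.1311] 0.317
crate top+side [ 0.628   0.0014 -0.1334] 0.526
jar_a side [0.4551 0.2563 0.    ] 0.058
jar_a side [0.4551 0.2563 0.    ] 0.058
jar_a top [0.4429 0.0351 0.    ] 0.036
jar_a side [0.4419 0.0356 0.    ] 0.065
jar_a top+side [0.4428 0.0352 0.    ] 0.114
label_holder top [ 0.4279 -0.2877 -0.0425] 0.195
label_holder side [ 0.4277 -0.2898 -0.0392] 0.127
label_holder top+side [ 0.4278 -0.2879 -0.0483] 0.333
card_block top [ 0.4282 -0.2879 -0.0212] 0.206
card_block top [ 0.4282 -0.2879 -0.0212] 0.206
```

```bash
python3 - <<'E'
from h import *
def rect(x,y,z,p,oy=0):
    P=np.array([[-x/2,-y/2+oy],[x/2,-y/2+oy],[x/2,y/2+oy],[-x/2,y/2+oy]]);c,s=np.cos(p[2]),np.sin(p[2])
    return np.c_[c*P[:,0]-s*P[:,1]+p[0],s*P[:,0]+c*P[:,1]+p[1],[z]*4]
def draw(c,items,u,w,S):
    im=cv2.imread(f'pics/{c}0.png');y,x=u
    im=cv2.resize(im[y:y+w[0],x:x+w[1]],None,fx=S,fy=S,interpolation=cv2.INTER_CUBIC)
    for r,col in items: cv2.polylines(im,[(((proj(c,r)-[x,y]+.5)*S-.5)*16).round().astype(np.int32)],True,col,1,cv2.LINE_AA,4)
    return im
p=[.628,.0014,-.133]; h=[.4278,-.2885,-.045]
ci=[(rect(.086,.314,.05,p),(0,255,0))]+[(rect(.07,.07,.046,p,o),(0,0,255)) for o in(-.114,.038-.076,.038,.114)]
hi=[(rect(.01,.09,.113,h),(0,255,0)),(rect(.05,.12,.03,h),(0,0,255))]
a=draw('top',ci,(165,225),(90,190),4);b=draw('side',ci,(190,300),(150,110),4)[:600]
c=draw('top',hi,(285,420),(50,95),4);d=draw('side',hi,(360,270),(120,80),4)
H=np.zeros((560,760,3),np.uint8);H[:360]=a;H[360:560,:380]=c
cv2.imwrite('pics/o1.png',H)
G=np.zeros((600,800,3),np.uint8);G[:,:440]=b;G[:480,440:760]=d;cv2.imwrite('pics/o2.png',G)
E
```

```text
(no output)
```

View pics/o1.png

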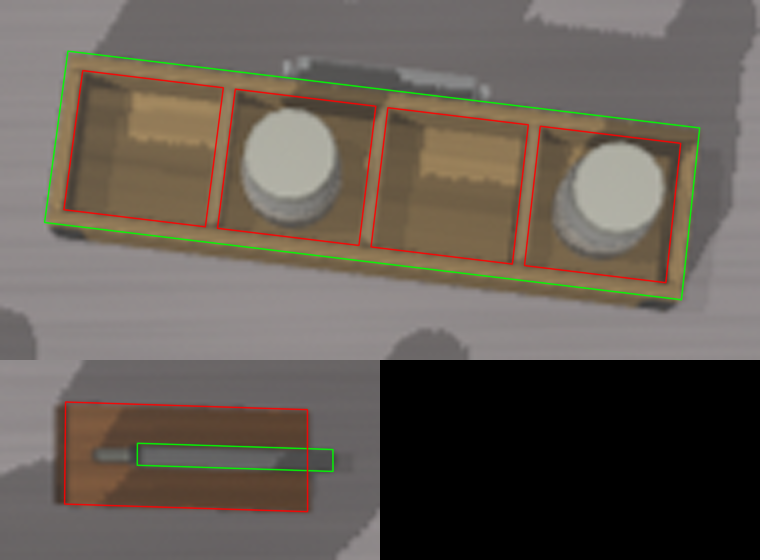

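View pics/o2.png

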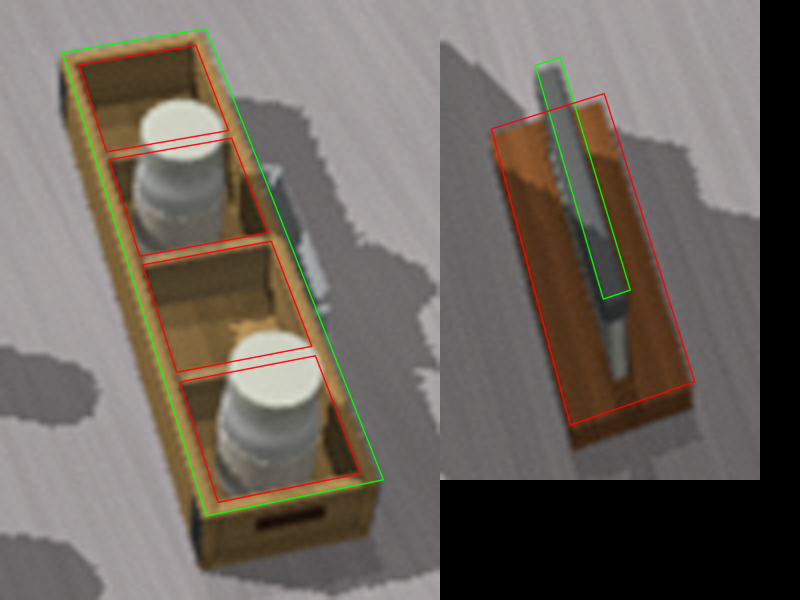

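The overlays fit the crate well (top picture: rim from (242,178) to (400,240), side picture matches too). The holder is a few mm further towards -y than my fit. Cells 1 and 3 are empty. Next is a planning helper.

```bash
cat > plan.py <<'E'
import sys,numpy as np
from rig import ctrl
from scipy.spatial.transform import Rotation as Ro
# args: x y zgrasp yaw(of tool x, rad): shift from measured pose
s=ctrl.get_state();R=np.array(s['eef_rot']);P=np.array(s['position']);g=ctrl.grasp_offset
print('t',round(s['clock'],2),'grasp',np.round(P+R[:,1]*g,4),'yaw',round(np.arctan2(R[1,0],R[0,0]),4),'down',np.round(R[:,1],4),'F',np.round(s['wrist_force'],1),'op',round(s['opening'],3),'q',np.round(s['q'],0))
a=list(map(float,sys.argv[1:]))
for i in range(0,len(a),4):
    x,y,z,w=a[i:i+4];T=np.c_[[np.cos(w),np.sin(w),0],[np.sin(w),-np.cos(w),0],[0,0,-1]]
    T=np.c_[[np.cos(w),np.sin(w),0],[0,0,-1],[-np.sin(w),np.cos(w),0]]
    d=R.T@(np.array([x,y,z+g])-P);rv=Ro.from_matrix(R.T@T).as_rotvec()
    print('shift',np.round(d,4),'turn y',round(rv[1],4),'resid',np.round(rv[[0,2]],4))
E
python3 plan.py .50 -.25 .2 -.133 .443 .035 .19 -.133 .455 .2563 .19 -.133
```

```text
t 2.1 grasp [ 0.1593 -0.6044  0.25  ] yaw -1.3131 down [ 0. -0. -1.] F [ 0.3 -0.4  0.6] op 0.999 q [69. 25.  1. 90. -1. 65. -4.]
shift [-0.2558  0.05    0.4197] turn y -1.1801 resid [0. 0.]
shift [-0.5459  0.06    0.4373] turn y -1.1801 resid [0. 0.]
shift [-0.7569  0.06    0.5053] turn y -1.1801 resid [0. 0.]
```

Request:
{"op": "carry_out", "data": {"targets": [[[1, -0.03, 0.0, 0.05, -0.15], [1, -0.06, 0.0, 0.1, -0.3], [1, -0.09, 0.0, 0.15, -0.45], [1, -0.125, 0.0, 0.21, -0.6], [1, -0.16, 0.0, 0.26, -0.75], [1, -0.19, 0.0, 0.31, -0.9], [1, -0.22, 0.0, 0.365, -1.05], [1, -0.256, 0.0, 0.42, -1.18]]], "grip_force": 40}}

```text
clock: 3.1
position: [0.4984, -0.252, 0.3042]
eef_rot: [[0.992, 0.001, 0.129], [-0.129, -0.001, 0.992], [0.001, -1.0, -0.0]]
wrist_force: [1.2, -0.3, -0.1]
opening: 0.996
```

```bash
python3 plan.py .443 .035 .19 -.133 .443 .035 .081 -.133
```

```text
t 3.1 grasp [ 0.4984 -0.252   0.2503] yaw -0.1291 down [ 7.e-04 -6.e-04 -1.e+00] F [ 1.2 -0.3 -0.1] op 0.996 q [ 38.  21. -22.  98.   9.  63.   6.]
shift [-0.0919  0.0601  0.2775] turn y 0.0039 resid [0.0005 0.0008]
shift [-0.092   0.1691  0.2775] turn y 0.0039 resid [0.0005 0.0008]
```

Request:
{"op": "carry_out", "data": {"targets": [[[1, -0.02, 0.0, 0.06, 0], [1, -0.04, 0.0, 0.12, 0], [1, -0.06, 0.0, 0.18, 0], [1, -0.08, 0.02, 0.24, 0], [1, -0.092, 0.06, 0.278, 0], [1, -0.092, 0.06, 0.278, 0], [1, -0.092, 0.115, 0.278, 0], [1, -0.092, 0.165, 0.278, 0]]]}}

```text
clock: 4.1
position: [0.4438, 0.0335, 0.1384]
eef_rot: [[0.991, 0.002, 0.134], [-0.134, -0.0, 0.991], [0.002, -1.0, -0.0]]
wrist_force: [0.6, -1.7, 0.6]
opening: 1.0
```

```bash
python3 plan.py .443 .035 .081 -.133; python3 - <<'E'
from h import *
im=[snap(c) for c in('top','side')]
cv2.imwrite('pics/g1.png',np.hstack([cv2.resize(im[0][230:350,230:380],None,fx=2.5,fy=2.5),cv2.resize(im[1][160:340,180:360],(400,300))[:,:]])[:,:,::-1])
E
```

```text
t 4.1 grasp [0.444  0.0335 0.0845] yaw -0.1346 down [ 2.4e-03 -4.0e-04 -1.0e+00] F [ 0.6 -1.7  0.6] op 1.0 q [ 10.  24. -27. 123.  19.  36. -38.]
shift [-0.001   0.0035  0.0013] turn y -0.0016 resid [0.     0.0025]
```

View pics/g1.png

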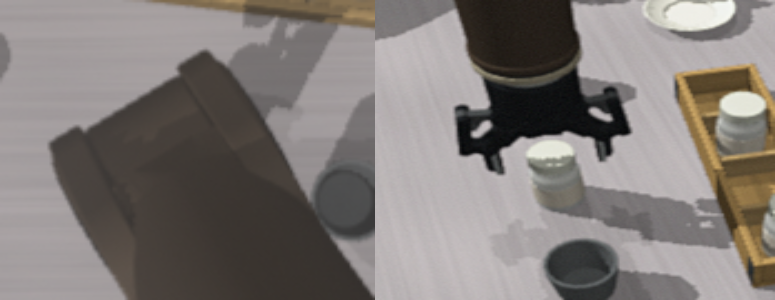

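The jaws straddle the jar cap (around (550,155) in the side half). Closing and lifting.

Request:
{"op": "carry_out", "data": {"targets": [[[1, -0.001, 0.002, 0.001, 0], [0.2, -0.001, 0.002, 0.001, 0], [0.2, -0.001, 0.002, 0.001, 0], [0.2, -0.001, 0.002, 0.001, 0], [0.2, -0.001, 0.002, 0.001, 0], [0.2, -0.001, 0.002, 0.001, 0], [0.2, -0.001, 0.002, 0.001, 0], [0.2, -0.001, 0.002, 0.001, 0]]], "grip_force": 40}}

```text
clock: 5.2
position: [0.4427, 0.0358, 0.1382]
eef_rot: [[0.991, 0.002, 0.133], [-0.133, -0.0, 0.991], [0.002, -1.0, 0.0]]
wrist_force: [-0.9, -0.3, 11.8]
opening: 0.492
```

Request:
{"op": "carry_out", "data": {"targets": [[[0.2, 0, -0.025, 0, 0], [0.2, 0, -0.07, 0, 0], [0.2, 0, -0.115, 0, 0], [0.2, 0, -0.13, 0, 0], [0.2, 0, -0.13, 0, 0]]]}}

```text
clock: 5.82
position: [0.4421, 0.0354, 0.2673]
eef_rot: [[0.991, 0.002, 0.133], [-0.133, -0.0, 0.991], [0.002, -1.0, -0.0]]
wrist_force: [-0.7, -0.8, -2.7]
opening: 0.489
```

```bash
python3 plan.py .623 -.0363 .21 -.133  .623 -.0363 .092 -.133; python3 - <<'E'
from h import *
snap('side','l1.png');snap('top')
z=0.131
for c in('side','top'): print([(np.round(r['at'],3),round(r['score'],2)) for r in ctrl.tip_of(c,'jar_a')])
E
```

```text
t 5.83 grasp [0.4422 0.0354 0.2134] yaw -0.1337 down [ 1.7e-03 -5.0e-04 -1.0e+00] F [-0.7 -0.8 -2.7] op 0.489 q [ 16.  13. -33. 115.   9.  54. -29.]
shift [ 0.1889  0.0037 -0.047 ] turn y -0.0007 resid [0.0002 0.0017]
shift [ 0.1887  0.1217 -0.0469] turn y -0.0007 resid [0.0002 0.0017]
[(array([0.445, 0.033, 0.133]), 0.75), (array([ 0.425, -0.298, -0.002]), 0.61), (array([ 0.455,  0.254, -0.001]), 0.56), (array([ 0.614, -0.111,  0.007]), 0.55), (array([ 0.625, -0.038,  0.007]), 0.31), (array([ 0.627,  0.001, -0.   ]), 0.2)]
[(array([0.452, 0.254, 0.001]), 0.8)]
```

Request:
{"op": "carry_out", "data": {"targets": [[[0.2, 0.04, 0, -0.01, 0], [0.2, 0.09, 0, -0.022, 0], [0.2, 0.14, 0, -0.035, 0], [0.2, 0.178, 0, -0.045, 0], [0.2, 0.188, 0, -0.047, 0], [0.2, 0.189, 0.01, -0.047, 0], [0.2, 0.189, 0.04, -0.047, 0], [0.2, 0.189, 0.07, -0.047, 0]]]}}

```text
clock: 7.02
position: [0.6215, -0.035, 0.1954]
eef_rot: [[0.991, -0.001, 0.131], [-0.131, 0.0, 0.991], [-0.001, -1.0, 0.0]]
wrist_force: [0.3, -0.1, -2.6]
opening: 0.492
```

```bash
python3 plan.py .623 -.0363 .093 -.133; python3 - <<'E'
from h import *
im=snap('side')
cv2.imwrite('pics/p1.png',cv2.resize(im[170:340,290:430],None,fx=3,fy=3)[:,:,::-1])
E
```

```text
t 7.03 grasp [ 0.6214 -0.035   0.1415] yaw -0.1317 down [-1.2e-03  2.0e-04 -1.0e+00] F [ 0.3 -0.1 -2.6] op 0.492 q [ 16.  33. -26.  96.  17.  55. -24.]
shift [ 0.0017  0.0485 -0.001 ] turn y 0.0013 resid [-0.     -0.0013]
```

View pics/p1.png

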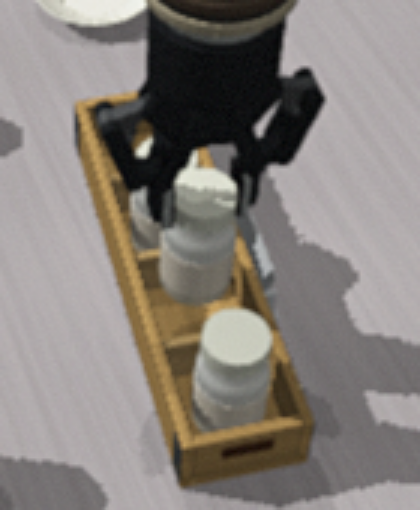

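Jar is centred over cell 1 (about (198,270) in the crop), clear of the neighbours. Lowering and releasing.

Request:
{"op": "carry_out", "data": {"targets": [[[0.2, 0.001, 0.02, -0.001, 0], [0.2, 0.001, 0.038, -0.001, 0], [0.2, 0.001, 0.046, -0.001, 0], [0.2, 0.001, 0.049, -0.001, 0], [0.2, 0.001, 0.05, -0.001, 0]]]}}

```text
clock: 7.7
position: [0.6242, -0.0371, 0.1472]
eef_rot: [[0.991, 0.001, 0.133], [-0.133, 0.0, 0.991], [0.001, -1.0, 0.0]]
wrist_force: [-0.0, -0.4, -2.3]
opening: 0.494
```

Request:
{"op": "carry_out", "data": {"targets": [[[1, 0, 0, 0, 0], [1, 0, 0, 0, 0], [1, 0, 0, 0, 0], [1, 0, 0, 0, 0], [1, 0, 0, 0, 0], [1, 0, -0.02, 0, 0], [1, 0, -0.07, 0, 0], [1, 0, -0.12, 0, 0]]]}}

```text
clock: 8.7
position: [0.6238, -0.0369, 0.2696]
eef_rot: [[0.991, 0.0, 0.132], [-0.132, 0.0, 0.991], [0.0, -1.0, 0.0]]
wrist_force: [1.1, 0.6, -0.1]
opening: 0.995
```

```bash
python3 plan.py .4551 .2563 .19 -.133 .4551 .2563 .081 -.133; python3 - <<'E'
from h import *
snap('top');snap('side')
for c in('side','top'): print([(np.round(r['at'],3),round(r['score'],2)) for r in ctrl.tip_of(c,'jar_a')])
E
```

```text
t 8.7 grasp [ 0.6238 -0.0369  0.2157] yaw -0.1327 down [ 4.e-04  3.e-04 -1.e+00] F [ 1.1  0.6 -0.1] op 0.995 q [ 17.  29. -28.  91.  15.  63. -22.]
shift [-0.206   0.0257  0.2683] turn y 0.0003 resid [-0.0004  0.0003]
shift [-0.206   0.1347  0.2683] turn y 0.0003 resid [-0.0004  0.0003]
[(array([0.454, 0.261, 0.004]), 0.61), (array([ 0.623, -0.039,  0.011]), 0.59)]
[(array([0.457, 0.256, 0.   ]), 0.8), (array([ 0.621, -0.039,  0.014]), 0.54)]
```

Request:
{"op": "carry_out", "data": {"targets": [[[1, -0.036, 0, 0.046, 0], [1, -0.072, 0, 0.092, 0], [1, -0.11, 0, 0.14, 0], [1, -0.147, 0, 0.19, 0], [1, -0.18, 0.01, 0.235, 0], [1, -0.206, 0.02, 0.268, 0], [1, -0.206, 0.025, 0.268, 0], [1, -0.206, 0.025, 0.268, 0]]]}}

```text
clock: 9.9
position: [0.4551, 0.2549, 0.241]
eef_rot: [[0.991, -0.002, 0.133], [-0.133, -0.002, 0.991], [-0.001, -1.0, -0.002]]
wrist_force: [-0.6, -0.8, 0.3]
opening: 1.0
```

```bash
python3 plan.py .4551 .2563 .083 -.133
```

```text
t 9.9 grasp [0.455  0.2549 0.1871] yaw -0.1331 down [-0.0016 -0.0016 -1.    ] F [-0.6 -0.8  0.3] op 1.0 q [-10.  23. -33. 107.  15.  55. -57.]
shift [-0.      0.1041  0.0015] turn y -0.0001 resid [ 0.0018 -0.0014]
```

Request:
{"op": "carry_out", "data": {"targets": [[[1, 0, 0.05, 0.001, 0], [1, 0, 0.095, 0.001, 0], [1, 0, 0.104, 0.001, 0], [0.2, 0, 0.104, 0.001, 0], [0.2, 0, 0.104, 0.001, 0], [0.2, 0, 0.104, 0.001, 0], [0.2, 0, 0.104, 0.001, 0], [0.2, 0, 0.104, 0.001, 0]]]}}

```text
clock: 10.9
position: [0.4563, 0.2574, 0.1397]
eef_rot: [[0.991, 0.003, 0.133], [-0.133, 0.001, 0.991], [0.003, -1.0, 0.002]]
wrist_force: [0.1, -0.5, 4.7]
opening: 0.491
```

Request:
{"op": "carry_out", "data": {"targets": [[[0.2, 0, 0, 0, 0], [0.2, 0, 0, 0, 0], [0.2, 0, -0.025, 0, 0], [0.2, 0, -0.07, 0, 0], [0.2, 0, -0.115, 0, 0], [0.2, 0, -0.13, 0, 0], [0.2, 0, -0.13, 0, 0]]]}}

```text
clock: 11.78
position: [0.4557, 0.2569, 0.2689]
eef_rot: [[0.991, 0.002, 0.133], [-0.133, 0.001, 0.991], [0.002, -1.0, 0.001]]
wrist_force: [-0.6, 0.1, -1.5]
opening: 0.491
```

```bash
python3 plan.py .6431 .1144 .21 -.133  .6431 .1144 .093 -.133; python3 - <<'E'
from h import *
snap('side')
for c in('side',): print([(np.round(r['at'],3),round(r['score'],2)) for r in ctrl.tip_of(c,'jar_a')])
E
```

```text
t 11.78 grasp [0.4558 0.2569 0.215 ] yaw -0.1335 down [ 2.3e-03  7.0e-04 -1.0e+00] F [-0.6  0.1 -1.5] op 0.491 q [ -9.  21. -34. 105.  14.  58. -57.]
shift [ 0.2047  0.0053 -0.1163] turn y -0.0005 resid [-0.001   0.0021]
shift [ 0.2044  0.1223 -0.1164] turn y -0.0005 resid [-0.001   0.0021]
[(array([ 0.626, -0.04 ,  0.012]), 0.96), (array([0.456, 0.257, 0.131]), 0.73)]
```

Request:
{"op": "carry_out", "data": {"targets": [[[0.2, 0.04, 0, -0.023, 0], [0.2, 0.09, 0, -0.051, 0], [0.2, 0.14, 0, -0.08, 0], [0.2, 0.188, 0, -0.107, 0], [0.2, 0.202, 0, -0.115, 0], [0.2, 0.2045, 0.01, -0.116, 0], [0.2, 0.2045, 0.04, -0.116, 0], [0.2, 0.2045, 0.07, -0.116, 0]]]}}

```text
clock: 12.88
position: [0.6408, 0.1168, 0.1961]
eef_rot: [[0.992, -0.002, 0.13], [-0.13, 0.001, 0.992], [-0.002, -1.0, 0.001]]
wrist_force: [-0.2, -0.3, -1.9]
opening: 0.487
```

```bash
python3 plan.py .6431 .1144 .094 -.133
```

```text
t 12.88 grasp [0.6407 0.1168 0.1422] yaw -0.1302 down [-1.7e-03  7.0e-04 -1.0e+00] F [-0.2 -0.3 -1.9] op 0.487 q [  3.  36. -28.  91.  19.  58. -38.]
shift [ 0.0027  0.0482 -0.0021] turn y 0.0028 resid [-0.0005 -0.0018]
```

Request:
{"op": "carry_out", "data": {"targets": [[[0.2, 0, 0.02, 0, 0], [0.2, 0, 0.038, 0, 0], [0.2, 0, 0.045, 0, 0], [0.2, 0, 0.048, 0, 0], [0.2, 0, 0.049, 0, 0], [0.2, 0, 0.049, 0, 0]]]}}

```text
clock: 13.62
position: [0.643, 0.1148, 0.1495]
eef_rot: [[0.991, 0.001, 0.133], [-0.133, 0.0, 0.991], [0.001, -1.0, 0.0]]
wrist_force: [-1.1, 0.3, -1.6]
opening: 0.492
```

Request:
{"op": "carry_out", "data": {"targets": [[[1, 0, 0, 0, 0], [1, 0, 0, 0, 0], [1, 0, 0, 0, 0], [1, 0, 0, 0, 0], [1, 0, 0, 0, 0], [1, 0, -0.02, 0, 0], [1, 0, -0.07, 0, 0], [1, 0, -0.12, 0, 0]]]}}

```text
clock: 14.62
position: [0.6426, 0.1149, 0.2716]
eef_rot: [[0.991, 0.0, 0.132], [-0.132, 0.0, 0.991], [0.0, -1.0, 0.0]]
wrist_force: [1.1, 0.6, -0.4]
opening: 1.004
```

```bash
python3 plan.py .46 .02 .21 -.045 .427 -.2915 .20 -.045
```

```text
t 14.62 grasp [0.6426 0.1149 0.2177] yaw -0.1328 down [ 4.e-04  4.e-04 -1.e+00] F [ 1.1  0.6 -0.4] op 1.004 q [  4.  32. -29.  86.  16.  66. -36.]
shift [-0.1684  0.0076 -0.1182] turn y -0.0878 resid [-0.0005  0.0003]
shift [-0.1599  0.0174 -0.4313] turn y -0.0878 resid [-0.0005  0.0003]
```

Request:
{"op": "carry_out", "data": {"targets": [[[1, -0.02, 0, -0.05, -0.02], [1, -0.04, 0, -0.105, -0.04], [1, -0.06, 0, -0.16, -0.06], [1, -0.08, 0, -0.215, -0.088], [1, -0.1, 0, -0.27, -0.088], [1, -0.12, 0, -0.325, -0.088], [1, -0.14, 0, -0.38, -0.088], [1, -0.16, 0.017, -0.431, -0.088]]]}}

```text
clock: 15.62
position: [0.4269, -0.2933, 0.2544]
eef_rot: [[0.999, 0.004, 0.045], [-0.045, -0.003, 0.999], [0.004, -1.0, -0.003]]
wrist_force: [1.3, -0.7, -0.4]
opening: 1.001
```

```bash
python3 - <<'E'
from h import *
snap('top','t2.png')
snap('side','s2.png')
for c in('side','top'):
  for q in('jar_a','label_holder','holder_grip','card_side','card_block'): print(c,q,[(np.round(r['at'],3),round(r['score'],2)) for r in ctrl.tip_of(c,q)])
m=mask('side','label_holder',(.4278,-.2885),.068)
# principal direction of the mask's bar edges
cs=MOD['jar_a']
fit('label_holder',[.428,-.2915,-.03],z=.008,masks=dict(side=m))
for p in([.623,-.0376],[.643,.115]): fit('jar_a',[*p,0],z=.008,masks={c:mm for c in('top','side') if (mm:=mask(c,'jar_a',p,.053)) is not None} or {'x':None},yaw=False)
a=cv2.imread('pics/s2.png')[360:480,260:350];b=cv2.imread('pics/s2.png')[185:335,300:400]
H=np.zeros((600,800,3),np.uint8);H[:480,:360]=cv2.resize(a,None,fx=4,fy=4,interpolation=2);H[:600,380:780]=cv2.resize(b,None,fx=4,fy=4,interpolation=2)
cv2.imwrite('pics/v2.png',H)
E
python3 plan.py .427 -.2915 .102 -.045
```

```text
side jar_a [(array([ 0.625, -0.04 ,  0.01 ]), 0.76)]
side label_holder [(array([ 0.427, -0.292,  0.014]), 0.67)]
side holder_grip [(array([ 0.428, -0.288,  0.099]), 0.77)]
side card_side [(array([ 0.435, -0.293,  0.1  ]), 0.96)]
side card_block [(array([ 0.426, -0.294, -0.002]), 0.62)]
top jar_a [(array([ 0.623, -0.039,  0.007]), 0.93), (array([0.64 , 0.111, 0.01 ]), 0.72), (array([0.627, 0.039, 0.01 ]), 0.58), (array([ 0.604, -0.389, -0.004]), 0.41)]
top label_holder [(array([ 0.427, -0.29 ,  0.005]), 0.55)]
top holder_grip [(array([ 0.426, -0.294,  0.1  ]), 0.67)]
top card_side [(array([ 0.432, -0.294,  0.102]), 0.51)]
top card_block [(array([ 0.425, -0.292, -0.004]), 0.78), (array([ 0.603, -0.39 , -0.002]), 0.15)]
jar_a top [ 0.6242 -0.0377  0.    ] 0.065
jar_a side [ 0.6238 -0.0372  0.    ] 0.266
jar_a top+side [ 0.6237 -0.0376  0.    ] 0.335
jar_a top [0.6412 0.1123 0.    ] 0.113
jar_a top [0.6412 0.1123 0.    ] 0.113
t 16.48 grasp [ 0.427  -0.2911  0.198 ] yaw -0.0449 down [-1.e-04  0.e+00 -1.e+00] F [ 0.9  0.4 -0.2] op 0.998 q [ 50.  21. -28. 107.  12.  55.  14.]
shift [ 0.      0.096  -0.0004] turn y 0.0001 resid [ 0.     -0.0001]
```

View pics/v2.png

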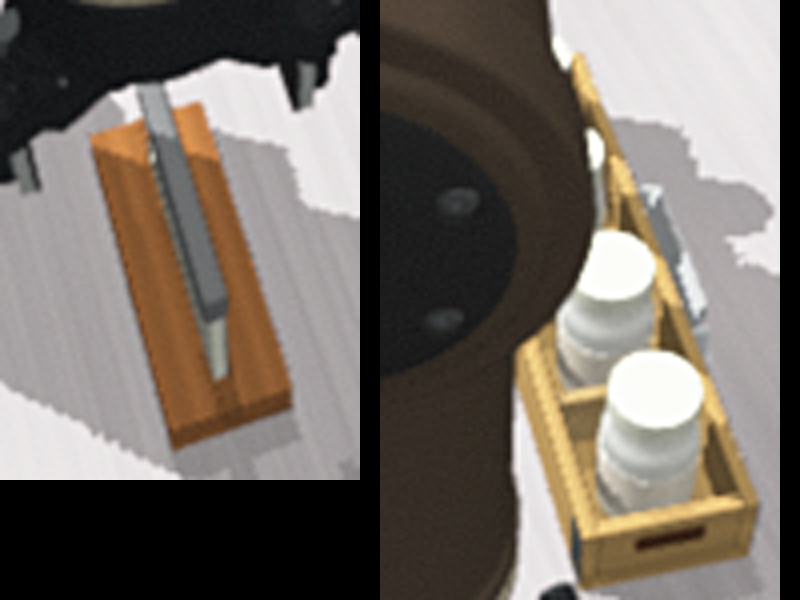

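The side crop shows the bar's near end at about (215,299) and its far end at about (152,85). Jar 1 stands in its cell, and the holder sits between the open fingers.

```bash
python3 - <<'E'
from h import *
uv=np.array([[215,299],[152,83],[228,288],[171,83],[203,311]])/4+[260,360]-.4
w=ray('side',uv,.113);print(w.round(4));d=w[1]-w[0];print('len',np.linalg.norm(d),'yaw',np.arctan2(-d[0],d[1]),'centre by near end',w[0]+d/np.linalg.norm(d)*.045)
E
```

```text
[[ 0.4248 -0.3348  0.113 ]
 [ 0.4287 -0.2525  0.113 ]
 [ 0.4303 -0.3329  0.113 ]
 [ 0.4355 -0.255   0.113 ]
 [ 0.4194 -0.3371  0.113 ]]
len 0.08242162144156145 yaw -0.047956163853907226 centre by near end [ 0.42691057 -0.28985029  0.113     ]
```

Request:
{"op": "carry_out", "data": {"targets": [[[1, 0, 0.05, 0.001, 0.003], [1, 0, 0.088, 0.001, 0.003], [1, 0, 0.096, 0.001, 0.003], [0, 0, 0.096, 0.001, 0.003], [0, 0, 0.096, 0.001, 0.003], [0, 0, 0.096, 0.001, 0.003], [0, 0, 0.096, 0.001, 0.003], [0, 0, 0.096, 0.001, 0.003]]], "grip_force": 60}}

```text
clock: 17.48
position: [0.4274, -0.2905, 0.1567]
eef_rot: [[0.999, 0.001, 0.048], [-0.048, -0.001, 0.999], [0.001, -1.0, -0.001]]
wrist_force: [-1.1, 0.2, 6.6]
opening: 0.109
```

Request:
{"op": "carry_out", "data": {"targets": [[[0, 0, 0, 0, 0], [0, 0, 0, 0, 0], [0, 0, 0, 0, 0]]]}}

```text
clock: 17.85
position: [0.4273, -0.2905, 0.1567]
eef_rot: [[0.999, 0.001, 0.048], [-0.048, -0.001, 0.999], [0.001, -1.0, -0.001]]
wrist_force: [-1.1, 0.5, 6.7]
opening: 0.108
```

```bash
python3 plan.py
```

```text
t 17.85 grasp [ 0.4274 -0.2905  0.1028] yaw -0.0482 down [ 1.e-03 -9.e-04 -1.e+00] F [-1.1  0.5  6.7] op 0.108 q [ 47.  28. -25. 113.  17.  43.   9.]
```

Request:
{"op": "carry_out", "data": {"targets": [[[0, 0, -0.015, 0, 0], [0, 0, -0.05, 0, 0], [0, 0, -0.1, 0, 0], [0, 0, -0.135, 0, 0], [0, 0, -0.14, 0, 0], [0, 0, -0.14, 0, 0]]]}}

```text
clock: 18.6
position: [0.4267, -0.2902, 0.2961]
eef_rot: [[0.999, 0.0, 0.048], [-0.048, -0.0, 0.999], [0.0, -1.0, -0.0]]
wrist_force: [0.9, -0.1, -1.1]
opening: 0.107
```

```bash
python3 plan.py .6731 -.0046 .235 -.133 .74 -.1 .235 -.133; python3 - <<'E'
from h import *
im=snap('side','s3.png')
for q in('label_holder','holder_grip','card_side'): print(q,[(np.round(r['at'],3),round(r['score'],2)) for r in ctrl.tip_of('side',q)])
E
```

```text
t 18.6 grasp [ 0.4267 -0.2902  0.2422] yaw -0.0483 down [ 0.e+00 -4.e-04 -1.e+00] F [ 0.9 -0.1 -1.1] op 0.107 q [ 51.  18. -29. 104.  10.  60.  16.]
shift [0.2324 0.0071 0.2971] turn y 0.0847 resid [0.0003 0.0001]
shift [0.3038 0.0071 0.2051] turn y 0.0847 resid [0.0003 0.0001]
label_holder [(array([ 0.425, -0.294,  0.153]), 0.57)]
holder_grip [(array([ 0.43, -0.29,  0.24]), 0.88), (array([ 0.614, -0.113,  0.009]), 0.3)]
card_side [(array([ 0.431, -0.293,  0.237]), 0.7)]
```

Request:
{"op": "carry_out", "data": {"targets": [[[0, 0.025, 0, 0.03, 0.01], [0, 0.06, 0, 0.075, 0.03], [0, 0.095, 0, 0.12, 0.05], [0, 0.13, 0, 0.165, 0.07], [0, 0.165, 0, 0.21, 0.085], [0, 0.2, 0, 0.255, 0.085], [0, 0.228, 0, 0.292, 0.085], [0, 0.2325, 0, 0.297, 0.085]]]}}

```text
clock: 19.8
position: [0.6743, -0.0003, 0.2942]
eef_rot: [[0.992, -0.002, 0.127], [-0.127, 0.003, 0.992], [-0.002, -1.0, 0.002]]
wrist_force: [0.1, -0.5, -0.5]
opening: 0.106
```

Request:
{"op": "carry_out", "data": {"targets": [[[0, 0, 0.04, 0, 0], [0, 0, 0.07, 0, 0], [0, 0, 0.07, 0, 0], [0, 0, 0.07, 0, 0]]]}}

```text
clock: 20.3
position: [0.6738, -0.0051, 0.2268]
eef_rot: [[0.991, 0.001, 0.133], [-0.133, 0.0, 0.991], [0.001, -1.0, 0.0]]
wrist_force: [0.4, -0.6, -0.1]
opening: 0.106
```

```bash
python3 plan.py .6731 -.0046 .148 -.133; python3 - <<'E'
from h import *
for c in('top','side'):
  snap(c,c+'4.png')
  for q in('label_holder','holder_grip','card_side','label_seat','ledge','crate'): print(c,q,[(np.round(r['at'],4),round(r['score'],2)) for r in ctrl.tip_of(c,q)])
s=cv2.imread('pics/side4.png');cv2.imwrite('pics/v4.png',cv2.resize(s[150:300,300:450],(600,600),interpolation=2))
E
```

```text
t 20.3 grasp [ 0.6738 -0.0051  0.1729] yaw -0.1336 down [ 8.e-04  0.e+00 -1.e+00] F [ 0.4 -0.6 -0.1] op 0.106 q [ 13.  36. -28.  86.  18.  62. -26.]
shift [-0.0008  0.0249  0.0004] turn y -0.0006 resid [-0.0001  0.0008]
top label_holder [(array([ 0.6727, -0.0052,  0.0782]), 0.57), (array([ 0.6044, -0.39  , -0.005 ]), 0.36)]
top holder_grip [(array([ 0.6713, -0.0087,  0.1718]), 0.7)]
top card_side [(array([ 0.6755, -0.0063,  0.1705]), 0.7)]
top label_seat [(array([ 0.6711, -0.0043,  0.0127]), 0.75)]
top ledge []
top crate [(array([ 6.261e-01,  4.200e-03, -5.000e-04]), 0.76)]
side label_holder [(array([ 0.6732, -0.0049,  0.0783]), 0.65)]
side holder_grip [(array([ 0.6756, -0.0066,  0.1681]), 0.61), (array([0.6326, 0.0378, 0.0122]), 0.54), (array([ 0.6273, -0.0372,  0.0084]), 0.5)]
side card_side [(array([ 0.6788, -0.0077,  0.166 ]), 0.76)]
side label_seat [(array([ 0.6725, -0.0042,  0.0191]), 0.55), (array([0.6402, 0.1151, 0.0084]), 0.5), (array([0.6344, 0.0407, 0.0117]), 0.34)]
side ledge []
side crate [(array([6.285e-01, 1.900e-03, 6.000e-04]), 0.97)]
```

View pics/v4.png

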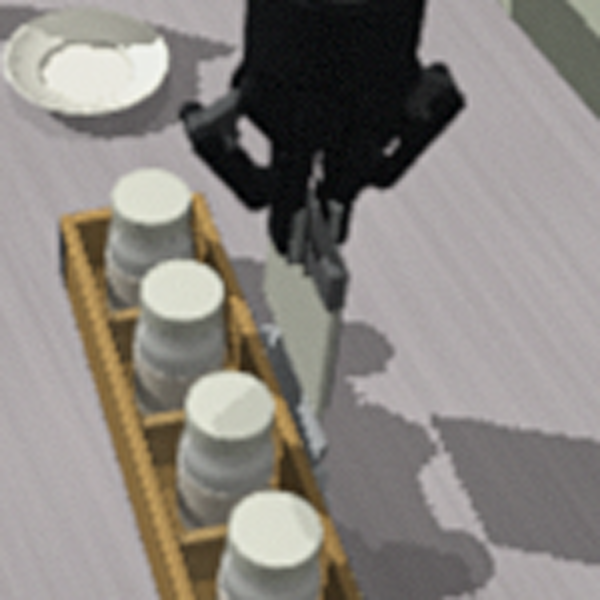

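Both jars stand in their cells and the holder hangs just above the pocket, whose cheeks show at about (270,330) and (320,445). Overlaying the model to check alignment.

```bash
python3 - <<'E'
from h import *
p=[.628,.0014,-.133]
def W(P,p): c,s=np.cos(p[2]),np.sin(p[2]);P=np.array(P);return np.c_[c*P[:,0]-s*P[:,1]+p[0],s*P[:,0]+c*P[:,1]+p[1],P[:,2]]
hb=.0781;h=[.6738,-.0051,-.1336]
L=[(W([(x,-.045,hb),(x,.045,hb),(x,.045,hb+.105),(x,-.045,hb+.105)],h),(0,255,0)) for x in(-.0025,.0025)]
L+=[(W([(.043,-.157,.05),(.043,.157,.05)],p),(0,0,255)),(W([(.043,-.048,.014),(.043,-.048,.05),(.043,.048,.05),(.043,.048,.014)],p),(255,0,255)),(W([(.057,-.051,.014),(.057,.051,.014)],p),(255,255,0)),(W([(.053,-.044,.052),(.053,.044,.052)],p),(0,255,255))]
S=8;o=[]
for c,(x,y,w,h_) in(('side',(355,195,50,75)),('top',(290,172,64,30))):
    im=cv2.resize(cv2.imread(f'pics/{c}4.png')[y:y+h_,x:x+w],None,fx=S,fy=S,interpolation=cv2.INTER_CUBIC)
    b=im.copy()
    for r,col in L: cv2.polylines(im,[(((proj(c,r)-[x,y]+.5)*S-.5)*16).round().astype(np.int32)],len(r)==4,col,1,cv2.LINE_AA,4)
    o+=[im,b]
cv2.imwrite('pics/v5.png',np.hstack([o[0],o[1]]))
cv2.imwrite('pics/v6.png',np.vstack([o[2],o[3]]))
E
```

```text
(no output)
```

View pics/v5.png

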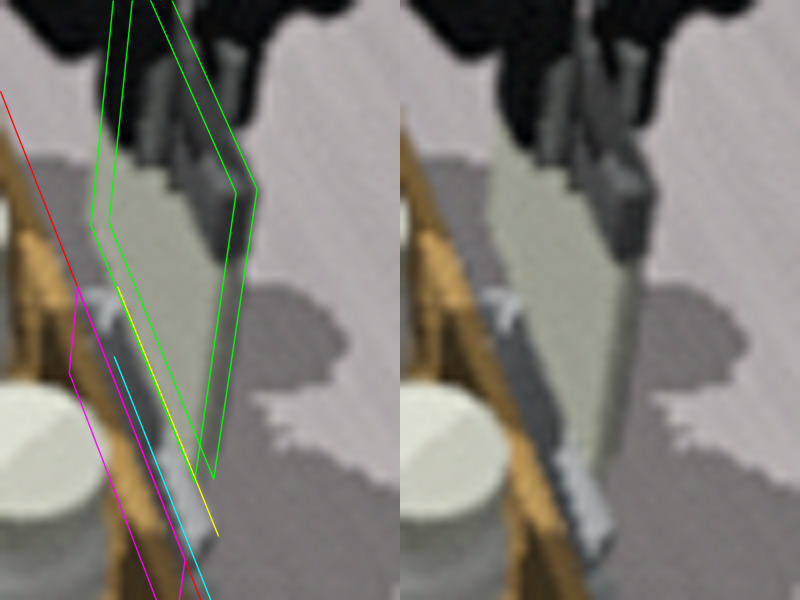

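View pics/v6.png

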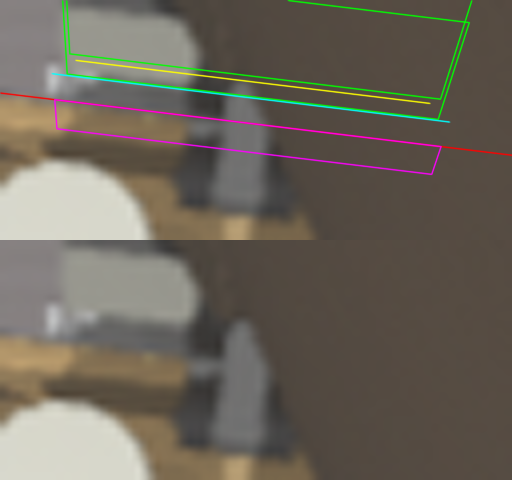

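Both views agree with the model to within about 1 mm, so I'm entering the mouth with a 1 mm outward shift.

Request:
{"op": "carry_out", "data": {"targets": [[[0, 0.001, 0.01, 0, 0], [0, 0.001, 0.02, 0, 0], [0, 0.001, 0.026, 0, 0], [0, 0.001, 0.03, 0, 0], [0, 0.001, 0.034, 0, 0], [0, 0.001, 0.034, 0, 0]]]}}

```text
clock: 21.75
position: [0.6744, -0.0049, 0.1917]
eef_rot: [[0.991, -0.0, 0.133], [-0.133, -0.0, 0.991], [-0.0, -1.0, -0.0]]
wrist_force: [0.3, -0.1, 0.0]
opening: 0.103
```

```bash
python3 plan.py .6736 -.0047 .109 -.133;
```

```text
t 21.75 grasp [ 0.6743 -0.0049  0.1378] yaw -0.133 down [-3.e-04 -1.e-04 -1.e+00] F [ 0.3 -0.1  0. ] op 0.103 q [ 13.  38. -28.  88.  20.  59. -27.]
shift [-0.0008  0.0288  0.0001] turn y -0.0 resid [ 0.0001 -0.0003]
```

Request:
{"op": "carry_out", "data": {"targets": [[[0, -0.0005, 0.003, 0, 0], [0, -0.0005, 0.006, 0, 0], [0, -0.0005, 0.008, 0, 0], [0, -0.0005, 0.01, 0, 0]]]}}

```text
clock: 22.25
position: [0.6736, -0.0047, 0.1819]
eef_rot: [[0.991, -0.001, 0.133], [-0.133, -0.0, 0.991], [-0.001, -1.0, -0.0]]
wrist_force: [-4.0, 0.0, 4.7]
opening: 0.102
```

Request:
{"op": "carry_out", "data": {"targets": [[[0, 0, 0.002, 0, 0], [0, 0, 0.004, 0, 0], [0, 0, 0.006, 0, 0], [0, 0, 0.006, 0, 0]]]}}

```text
clock: 22.75
position: [0.6734, -0.0047, 0.1753]
eef_rot: [[0.991, -0.002, 0.132], [-0.132, 0.0, 0.991], [-0.002, -1.0, -0.0]]
wrist_force: [-4.9, 1.7, -0.8]
opening: 0.103
```

```bash
python3 plan.py .6736 -.0047 .109 -.133;
```

```text
t 22.75 grasp [ 0.6733 -0.0047  0.1214] yaw -0.1329 down [-0.0015  0.     -1.    ] F [-4.9  1.7 -0.8] op 0.103 q [ 13.  39. -27.  89.  20.  57. -28.]
shift [0.0002 0.0124 0.0001] turn y 0.0001 resid [ 0.0002 -0.0015]
```

Request:
{"op": "carry_out", "data": {"targets": [[[0, 0, 0.003, 0, 0], [0, 0, 0.006, 0, 0], [0, 0, 0.008, 0, 0], [0, 0, 0.009, 0, 0], [0, 0, 0.01, 0, 0], [0, 0, 0.01, 0, 0]]]}}

```text
clock: 23.5
position: [0.6735, -0.0048, 0.1655]
eef_rot: [[0.991, -0.001, 0.133], [-0.133, -0.0, 0.991], [-0.001, -1.0, -0.0]]
wrist_force: [-5.1, 1.5, 0.8]
opening: 0.104
```

```bash
python3 plan.py .6736 -.0047 .109 -.133;
```

```text
t 23.5 grasp [ 0.6734 -0.0048  0.1116] yaw -0.1329 down [-1.3e-03 -1.0e-04 -1.0e+00] F [-5.1  1.5  0.8] op 0.104 q [ 13.  40. -27.  89.  20.  56. -28.]
shift [0.0001 0.0026 0.0001] turn y 0.0001 resid [ 0.0003 -0.0013]
```

Request:
{"op": "carry_out", "data": {"targets": [[[0, 0, 0.001, 0, 0], [0, 0, 0.002, 0, 0], [0, 0, 0.002, 0, 0], [0, 0, 0.002, 0, 0]]]}}

```text
clock: 24.0
position: [0.6734, -0.0048, 0.1635]
eef_rot: [[0.991, -0.001, 0.133], [-0.133, -0.0, 0.991], [-0.001, -1.0, -0.0]]
wrist_force: [-5.0, 0.7, 2.0]
opening: 0.105
```

Request:
{"op": "carry_out", "data": {"targets": [[[0, 0, 0.0005, 0, 0], [0, 0, 0.0005, 0, 0], [0, 0, 0.0005, 0, 0]]]}}

```text
clock: 24.38
position: [0.6734, -0.0048, 0.1631]
eef_rot: [[0.991, -0.001, 0.133], [-0.133, -0.0, 0.991], [-0.001, -1.0, -0.0]]
wrist_force: [-6.0, 0.6, 2.0]
opening: 0.101
```

Request:
{"op": "carry_out", "data": {"targets": [[[0, 0, 0.0005, 0, 0], [0, 0, 0.0005, 0, 0], [0, 0, 0.0005, 0, 0]]]}}

```text
clock: 24.75
position: [0.6735, -0.0048, 0.1628]
eef_rot: [[0.991, -0.001, 0.133], [-0.133, -0.0, 0.991], [-0.001, -1.0, -0.0]]
wrist_force: [-6.4, 0.3, 3.1]
opening: 0.101
```

Request:
{"op": "carry_out", "data": {"targets": [[[0, 0, 0.0005, 0, 0], [0, 0, 0.0005, 0, 0], [0, 0, 0.0005, 0, 0]]]}}

```text
clock: 25.12
position: [0.6736, -0.0048, 0.1628]
eef_rot: [[0.991, -0.001, 0.133], [-0.133, -0.0, 0.991], [-0.001, -1.0, -0.0]]
wrist_force: [-6.3, 0.6, 7.1]
opening: 0.105
```

Contact came at the expected height, with about 8 N per mm of command. Adding a little more push.

Request:
{"op": "carry_out", "data": {"targets": [[[0, 0, 0.0005, 0, 0], [0, 0, 0.0008, 0, 0], [0, 0, 0.0008, 0, 0], [0, 0, 0.0008, 0, 0], [0, 0, 0.0008, 0, 0]]]}}

```text
clock: 25.75
position: [0.6738, -0.0048, 0.1628]
eef_rot: [[0.991, 0.0, 0.133], [-0.133, -0.0, 0.991], [0.0, -1.0, -0.0]]
wrist_force: [-8.2, 0.5, 12.1]
opening: 0.106
```

```bash
python3 plan.py .6731 -.0046 .108 -.133; python3 - <<'E'
from h import *
for c in('top','side'):
  im=snap(c,c+'7.png')
  for q in('jar_a','label_holder','card_side','bird','cup','dish','brush'): print(c,q,[(np.round(r['at'],3),round(r['score'],2)) for r in ctrl.tip_of(c,q)][:5])
cv2.imwrite('pics/v7.png',cv2.resize(cv2.imread('pics/side7.png')[160:310,290:440],(600,600),interpolation=2))
print(ctrl.get_state()['wrist_force'])
E
```

```text
t 25.75 grasp [ 0.6738 -0.0048  0.1089] yaw -0.1332 down [ 0.e+00 -4.e-04 -1.e+00] F [-8.2  0.5 12.1] op 0.106 q [ 13.  40. -27.  89.  21.  56. -28.]
shift [-0.0007  0.0009  0.0001] turn y -0.0002 resid [0.0004 0.0001]
top jar_a [(array([0.643, 0.11 , 0.008]), 0.78), (array([ 0.669, -0.004,  0.01 ]), 0.55), (array([ 0.623, -0.036,  0.011]), 0.5), (array([ 0.673, -0.005,  0.012]), 0.18)]
top label_holder [(array([ 0.674, -0.003,  0.014]), 0.7)]
top card_side [(array([ 0.678, -0.006,  0.11 ]), 0.44)]
top bird [(array([0.566, 0.433, 0.004]), 0.59)]
top cup [(array([ 0.426, -0.096,  0.001]), 0.57)]
top dish [(array([ 0.681,  0.323, -0.   ]), 0.74)]
top brush [(array([ 0.603, -0.391, -0.002]), 0.58), (array([ 0.672, -0.005,  0.01 ]), 0.19)]
side jar_a [(array([ 0.627, -0.04 ,  0.011]), 0.98), (array([0.639, 0.115, 0.009]), 0.62), (array([ 0.678, -0.004,  0.105]), 0.54)]
side label_holder [(array([ 0.675, -0.004,  0.021]), 0.65)]
side card_side [(array([ 0.678, -0.006,  0.105]), 0.68), (array([ 0.672, -0.009,  0.021]), 0.59), (array([ 0.614, -0.116,  0.007]), 0.41)]
side bird [(array([ 0.627, -0.041,  0.009]), 0.2)]
side cup [(array([ 0.429, -0.097, -0.001]), 0.71)]
side dish [(array([ 0.681,  0.323, -0.002]), 0.94)]
side brush [(array([ 0.604, -0.387,  0.002]), 0.85), (array([ 0.613, -0.114,  0.007]), 0.75)]
[-9.0102375  -0.28640864 13.52630539]
```

View pics/v7.png

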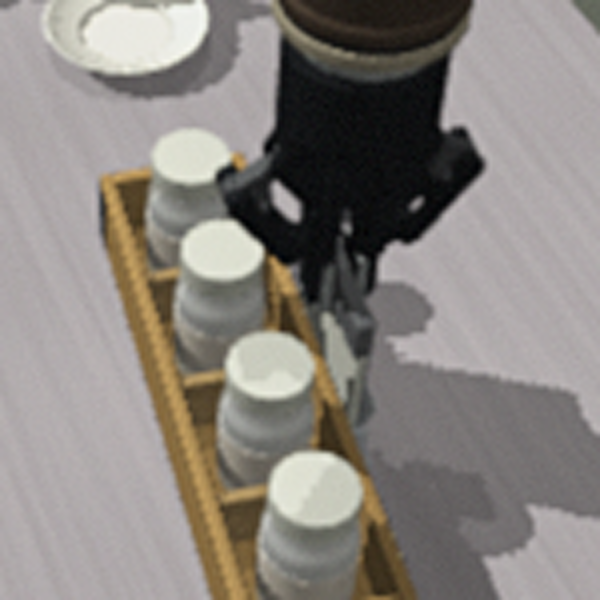

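The side picture shows the holder down in the pocket beside the crate at about (345,360), with all four jars upright. The push is creeping up a little, so I'm checking it is steady.

Request:
{"op": "carry_out", "data": {"targets": [[[0, 0, 0, 0, 0], [0, 0, 0, 0, 0], [0, 0, 0, 0, 0], [0, 0, 0, 0, 0], [0, 0, 0, 0, 0], [0, 0, 0, 0, 0], [0, 0, 0, 0, 0], [0, 0, 0, 0, 0]]]}}

```text
clock: 27.55
position: [0.6738, -0.0049, 0.1628]
eef_rot: [[0.991, 0.0, 0.133], [-0.133, -0.0, 0.991], [0.0, -1.0, -0.0]]
wrist_force: [-9.0, -0.6, 12.8]
opening: 0.106
```

Steady at about 13 N. Handing in.

```bash
python3 -c "
from rig import ctrl
print(ctrl.job_done());s=ctrl.get_state();print(s['clock'],s['wrist_force'],s['position'],s['opening'])"
```

```text
the job is handed in; nothing more can be done
None
the job is handed in; nothing more can be done
```

I stood the two loose jars in cell 1 and cell 3 and let go of them. I then lifted the label holder from its block and pushed it down behind the sprung lip with the card facing out. I handed the job in at about 27.6 s, still gripping the holder; handing in gave no verdict.

- **Holder:** it stopped hard on the ledge with the grasp point at 0.1089 m, within about 1 mm of the expected height. The tool's yaw matched the crate's to under 0.001 rad. By the tool position it sits about 0.8 mm out and 0.3 mm along from its seat.
- **Push:** the wrist read about 13 N downward and held steady for the last two seconds. Roughly 2 N of that is lip friction, so I put the push on the ledge at about 11 N. I could not measure the ledge force directly.
- **Sideways force:** the wrist also reads about 9 N toward the crate, from the lip and the small outward offset.
- **Jars:** the last picture shows all four upright. The networks put the two placed jars within about 5 mm of their cell centres.
- **Other things:** the bird, cup, dish and brush were found within about 5 mm of where they started.
- **Checks that disagreed:** the side camera put the holder's bottom edge 7 mm too high (0.021 m), while the top camera and the contact height both put it at 0.014 m. In that same last check, the side camera also missed the bird and gave a false, low-scoring match on a jar. The top camera placed the bird correctly.

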